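Load the sloped canister rack and shut its keeper

TASK

Get the rack of sample canisters ready to be carried: with a fingertip, gently nudge each of the two canisters that lie at the low end of the rack's sloping gutters up its own gutter against the spring buffer at the top, until the catch springs up behind it and it cannot roll back. Then push the wire keeper over from behind so that it swings down in front of both canisters. Nothing is to be picked up or lifted off the rails, and leave the spare canister and the two weights beside the rack alone.

Things in the scene. Friction and masses are not known exactly. Their poses are not given: they have to be found in the camera images.
- left_canister: Polished stainless cylinder with a ribbed screw lid, 44 mm diameter, 50 mm long, about 0.25 kg, slippery. It lies across the left gutter of the rack (seen with the low end towards you) and rolls along it on two steel rods; at first it rests at the low end, against a rubber cross bar 9 mm high. Origin at its centre, y along its axis.
- right_canister: Polished stainless cylinder with a ribbed screw lid, 44 mm diameter, 50 mm long, about 0.25 kg, slippery. It lies across the right gutter of the rack (seen with the low end towards you) and rolls along it on two steel rods; at first it rests at the low end, against a rubber cross bar 9 mm high. Origin at its centre, y along its axis.
- left_home (a point): Centre of the left canister when home, 22 mm above the left gutter's rods. x points up along the gutter (12 degrees above level), y to the left across it, z square to it. The canister starts 95 mm downhill of it. Gutters: 57 mm apart, 54 mm wide, walls 12 mm above the rods (outer ears beside home: 39 mm). End plate 43 mm uphill of home, its top 11 mm higher than home along z.
- right_home (a point): Centre of the right canister when home, 22 mm above the right gutter's rods. x points up along the gutter (12 degrees above level), y to the left across it, z square to it. The canister starts 95 mm downhill of it. Gutters: 57 mm apart, 54 mm wide, walls 12 mm above the rods (outer ears beside home: 39 mm). End plate 43 mm uphill of home, its top 11 mm higher than home along z.
- left_catch (a joint): Sprung wire catch with a white nylon nose, 12 mm wide, in a slot in the middle of the left gutter's floor; a canister rolling up presses it down and it springs up behind. rad: 0 = up (nose 7 mm above the rods, 17 mm downhill of the home centre), about 0.25 = pressed below the rods. A finger reaching lower than 9 mm above the rods there holds it down.
- right_catch (a joint): Sprung wire catch with a white nylon nose, 12 mm wide, in a slot in the middle of the right gutter's floor; a canister rolling up presses it down and it springs up behind. rad: 0 = up (nose 7 mm above the rods, 17 mm downhill of the home centre), about 0.25 = pressed below the rods. A finger reaching lower than 9 mm above the rods there holds it down.
- bail_bar (a point): Middle of the cross bar of the wire keeper, a steel bail that spans both gutters: bar 6 mm thick, 121 mm long, parallel to the gutters' y, on two arms of 40 mm. Its pivots lie midway between the two home points, 2 mm above them along z, so the bar passes well over canisters that are home. Same frame as the bail, turning with it.
- bail (a joint): Keeper angle, rad. 0 = leaning back uphill, 50 degrees from the gutters' z, over the end plate; 0.87 = bar straight over the pivots; 2.6 = shut, bar lying across both gutters 39 mm downhill of home and 18 mm above the rods. Stiff enough to stay while it leans back; falls shut by itself from about 1.4 on.
- spare_canister: A third canister of the same make, 44 mm wide, 50 mm high, standing upright. Stands on the bench near the rack, to be left alone. Origin at the centre of its underside.
- weight_brass: Brass calibration weight with a knob, 22 mm wide, 33 mm high. Stands on the bench near the rack, to be left alone. Origin at the centre of its underside.
- weight_steel: Grey steel calibration weight with a knob, 20 mm wide, 27 mm high. Stands on the bench near the rack, to be left alone. Origin at the centre of its underside.
- left_buffer (a joint): Rubber-tipped spring buffer at the top of the left gutter, m: 0 = out, 0.003 = canister home (1.4 N; 0.35 N per mm), 0.014 = bottomed (canister 11 mm past home). Push the canister a few mm past home; when the finger withdraws, the buffer sets it back on the catch.
- right_buffer (a joint): Rubber-tipped spring buffer at the top of the right gutter, m: 0 = out, 0.003 = canister home (1.4 N; 0.35 N per mm), 0.014 = bottomed (canister 11 mm past home). Push the canister a few mm past home; when the finger withdraws, the buffer sets it back on the catch.
Not all that is in view belongs to the job. What is shaped like the left_canister but green, orange or turquoise is not meant.

How it is judged:
On the way, in this order (a step that is already met when the one before it is completed fails the run):
1. both canisters are home in their gutters, held by the catches, the keeper still back (x of left_canister in the frame of left_home between -0.006 and 0.006 m and z of left_canister in the frame of left_home between -0.005 and 0.005 m and value of joint each of left_catch, right_catch below 0.1 rad and x of right_canister in the frame of right_home between -0.006 and 0.006 m and z of right_canister in the frame of right_home between -0.005 and 0.005 m and value of joint bail below 1.5 rad), for 0.2 s.
2. the keeper is shut in front of them (value of joint bail above 2.45 rad), for 0.2 s.
At the end, for the whole second after the job is handed in: Each canister rests within 6 mm of its home along the gutter and 5 mm in height, its catch up (under 0.1 rad) behind it and not moving (under 20 mm/s); the keeper is shut (over 2.45 rad) (x of left_canister in the frame of left_home between -0.006 and 0.006 m and z of left_canister in the frame of left_home between -0.005 and 0.005 m and value of joint each of left_catch, right_catch below 0.1 rad and x of right_canister in the frame of right_home between -0.006 and 0.006 m and z of right_canister in the frame of right_home between -0.005 and 0.005 m and value of joint bail above 2.45 rad and linear speed of each of left_canister, right_canister below 0.02 m/s); the robot touches nothing.
It fails at once if a canister is lifted off its rods by more than 10 mm (z of left_canister in the frame of left_home above 0.01 m or z of right_canister in the frame of right_home above 0.01 m).
It fails at once if a canister is pushed with more than 40 N (contact force between the fingers and left_canister above 40 N or contact force between the fingers and right_canister above 40 N).
It fails at once if the spare canister or a weight is shifted by more than 15 mm (distance of any of spare_canister, weight_brass, weight_steel from where it was at the start of the episode above 0.015 m).
It also fails if it takes over 54 s, if anything falls off the work surface, if the arm or the gripper's body presses on something with over 40 N, if the wrist force passes 120 N, or if a joint passes its speed limit or range.

ROBOT

A 6-joint arm with a two-finger parallel gripper is mounted at the origin on a cart in front of the work surface, level with it; the furniture and walls round the work are solid. World frame = base frame: x ahead of the robot, y to its left, z up, the work surface at z = 0. Lengths are in m, angles in rad, forces in N, time in s.
With the tool pointing down it reaches from about 0.4 to 0.925 m from the base axis. Payload 12.5 kg.
Tool frame: the origin (TCP) lies at the very end of the fingers, on their centre line; the grasp point (between the pads) lies 19 mm behind it; z points along the fingers, y is the line along which they close (so a half turn about z gives the same grasp; the last joint's range is limited). The gripper opens to 95 mm and grips with 3 to 60 N. Pads are 20 mm wide; open, the fingers measure 119 mm over their backs; the gripper's body (75 mm by 180 mm) begins 59 mm behind the grasp point.
Start: joints at [-1.334, 0.491, 1.559, -0, 1.092, -0.106], TCP at [0.21, -0.589, 0.215] pointing down, gripper open.
Joint ranges: [-3.1, 3.1], [-0.84, 2.19], [0.05, 2.79], [-1.13, 4.28], [0.06, 2.93], [-2.69, 2.69]. Speed limits (rad/s): [2.22, 2.22, 2.79, 3.14, 3.14, 3.14].

INTERFACE

Orientations are given as a unit quaternion [w, x, y, z].
In Python, from bench import * gives the robot as it stands. The module is installed in compiled form; this text tells all that it offers.
- The arm moves only by the shell command python3 -m handwheel 'ROWS' [FORCE]. ROWS is a JSON object whose one key "rows" holds a list of rows, each a list of 7 numbers: the shift along the tool's x, y, z in units of 40 mm (1.0 is 40 mm), then the turn, a rotation vector about the tool's x, y, z in degrees, then the closure, from 0 (fully open) to 1 (shut). In form: {"rows": [[dx, dy, dz, ax, ay, az, fingers], ...]}. A call has 1 to 10 rows; each row is the pose to reach, as a shift and turn from the pose commanded when the call began, along the tool's axes at that moment; what a row does not reach only later rows make up. A row lasts 1/8 s, in which the tool goes at most 62.5 mm and 10.7 degrees, less where a joint would pass 70% of its speed; a pose out of reach is approached as far as the arm can. A call with a gripper value outside its range is refused whole. The fingers move at their own pace and stop on an object; FORCE is the grip in N (left out, the last holds). Time passes only in rows, so rows that repeat a pose let the fingers close. It gives the time, the measured TCP pose, the force, the opening and the grip force at its end, in the units of the state.
- read_state(): the state, without advancing time (a new reading comes with each control period).
- get_image(name): name is "side" or "top" or "wrist"; returns (picture, depth): 480x640x3 uint8, red, green, blue; 480x640 float32, m along the optical axis (not along the pixel's ray), 0 where there is no reading.
- get_calibration(name): a dict with "fx", "fy", "cx", "cy" (pixels), "k1" (the pictures are not rectified: a ray, as slopes to the right and down, at radius r is drawn at 1 + k1 r^2 times it, then the intrinsics apply), "xyz" and "attitude" of the camera in the world; the wrist camera has in their place "T_tool_cam" (4x4, takes a point from camera to tool coordinates, whose origin is the TCP and whose axes are the flange's). Camera axes: x right, y up, looking along -z (the intrinsics and any distortion apply to the point x, -y, -z); pixel columns grow to the right and rows downward; lengths in m; the calibration is good to about 2 mm. A picture is of the moment at which its call begins: read the wrist's pose just before it. get_calibration takes no time and is no camera call.
- sign_off(): hands the job in; it is judged then, once.
Trained networks look in the newest picture that a camera, given by its name, has taken for a name from the list of things; names that differ only in an ending like _2 or _b are one class to them, and where a whole thing is asked for, a point or a joint stands for the part that bears it (a point fixed in the world has none). Each returns a list of dicts, best first, with "p" (0 to 1); they miss things now and then, are a little off and sometimes report something else, mostly with a low value. They report only what shows in the picture. A call takes as long as a camera call. They do not tell look-alikes from the thing itself.
- silhouettes(camera, target): "mask" (480x640 bool, what is visible of it) and "bbox" ([centre column, centre row, width, height] in pixels, round what is visible of it).
- mark_of(camera, target): "point" ([column, row] in pixels: a listed point, or the origin of a listed thing).
The state is a dict: "time": time; "joints": joint angles; "joint_vel": joint speeds; "effort": joint torques, N m; "position": TCP position; "eef_rot": TCP orientation; "contact_force": force on the tool from outside, world axes, zero at the start; "wrist_torque": the same for the moment, N m; "finger_gap": finger opening in m; "grasp_force": force on a finger pad.
Only numpy, scipy, OpenCV 4.12 (cv2) and the standard library are available. Lean on these libraries where they do the work, as an engineer would, in place of code of your own. Each camera call takes 0.05 s, during which the arm holds its last target. There are 200 camera calls.

## Working session

There is one attempt and no reset: what is moved stays moved. The work goes in short steps, Python scripts to look and compute and a shell command to move; the robot and the scene stay as the last step left them, time stands still between calls to the robot, and variables do not carry over. Pictures are saved under pics/ and viewed, at most 10 in all, crops included, and the job is handed in when it is done.

```bash
mkdir -p pics
cat > h.py <<'E'
from bench import *
import numpy as np, cv2
from scipy.spatial.transform import Rotation as R
def cam(name):
    c=get_calibration(name)
    return c
def rot(att):
    a=np.array(att,float)
    if a.shape==(3,3): return a
    return R.from_quat([a[1],a[2],a[3],a[0]]).as_matrix()
def pose(name,st=None):
    c=get_calibration(name)
    if 'T_tool_cam' in c:
        st=st or read_state(); T=np.array(c['T_tool_cam']); Rt=rot(st['eef_rot'])
        return c,Rt@T[:3,:3],Rt@T[:3,3]+np.array(st['position'])
    return c,rot(c['attitude']),np.array(c['xyz'])
def world(name,uv,d,st=None):
    c,Rm,t=pose(name,st); uv=np.atleast_2d(uv).astype(float); d=np.atleast_1d(d)
    K=np.array([[c['fx'],0,c['cx']],[0,c['fy'],c['cy']],[0,0,1]])
    p=cv2.undistortPoints(uv.reshape(-1,1,2),K,np.array([c['k1'],0,0,0.]))[:,0]
    P=np.c_[p[:,0]*d,-p[:,1]*d,-d]
    return P@Rm.T+t
def project(name,P,st=None):
    c,Rm,t=pose(name,st); Q=(np.atleast_2d(P)-t)@Rm
    x=Q[:,0]/-Q[:,2]; y=-Q[:,1]/-Q[:,2]; s=1+c['k1']*(x*x+y*y)
    return np.c_[c['fx']*x*s+c['cx'],c['fy']*y*s+c['cy']]
def save(img,f): cv2.imwrite(f,img[:,:,::-1])
E
python3 - <<'E'
from h import *
np.set_printoptions(precision=3,suppress=True)
for n in ['side','top']:
    im,d=get_image(n); save(im,f'pics/{n}0.png'); np.savez(f'{n}0.npz',im=im,d=d)
    print(get_calibration(n))
    for t in ['left_canister','right_canister','bail_bar','left_home','right_home','spare_canister','weight_brass','weight_steel','left_catch','left_buffer']:
        try:
            for r in mark_of(n,t)[:4]:
                u=np.array(r['point']); i=np.clip(np.round(u).astype(int),0,[639,479]); print(n,t,round(r['p'],2),u,world(n,u,d[i[1],i[0]])[0])
        except Exception as e: print(n,t,e)
print(get_calibration('wrist'));print(read_state())
E
```

```text
{'fx': 462.85028928181856, 'fy': 462.85028928181856, 'cx': 306.2576204797458, 'cy': 237.44377718234983, 'k1': 0.0006824932151898737, 'xyz': array([0.174, 1.053, 0.572]), 'attitude': array([-0.189, -0.114,  0.501,  0.837])}
side left_canister 0.92 [325.2 267.3] [0.475 0.336 0.089]
side left_canister 0.92 [367.  354.8] [0.336 0.48  0.036]
side left_canister 0.65 [374.8 309.2] [0.362 0.359 0.039]
side left_canister 0.56 [311.9 328.8] [0.446 0.459 0.037]
side right_canister 0.59 [331.6 254. ] [0.485 0.279 0.087]
side bail_bar 0.66 [277.5 229.5] [0.595 0.309 0.134]
side left_home 0.56 [284.4 255.2] [0.581 0.307 0.074]
side right_home 0.72 [286.9 241.8] [0.604 0.251 0.074]
side right_home 0.5 [278.6 230.2] [0.593 0.308 0.132]
side spare_canister 0.73 [215.5 300.6] [0.675 0.435 0.011]
side weight_brass 0.69 [247.3 269.7] [0.681 0.302 0.009]
side left_catch it knows: bail_bar, left_canister, left_home, right_canister, right_home, spare_canister, weight_brass, weight_steel
side left_buffer it knows: bail_bar, left_canister, left_home, right_canister, right_home, spare_canister, weight_brass, 
[... 1295 characters left out ...]
.59612472049903, 'k1': -0.010567275372887801, 'T_tool_cam': array([[ 0.   ,  0.962,  0.271,  0.077],
       [ 1.   , -0.   ,  0.   , -0.001],
       [ 0.   ,  0.271, -0.962, -0.169],
       [ 0.   ,  0.   ,  0.   ,  1.   ]])}
{'time': 0.9, 'joints': array([-1.334,  0.491,  1.559, -0.   ,  1.092, -0.106]), 'joint_vel': array([ 0.001,  0.   ,  0.001,  0.   , -0.001,  0.001]), 'effort': array([ -0.002, -61.247, -25.843,   0.069,   0.044,   0.   ]), 'position': array([ 0.21 , -0.589,  0.215]), 'eef_rot': array([ 0.   ,  0.985,  0.171, -0.   ]), 'contact_force': array([ 0.017,  0.497, -0.337]), 'wrist_torque': array([ 0.019, -0.049, -0.012]), 'grasp_force': 0.0, 'finger_gap': 0.09539298387687213}
```

Run:
```python
import cv2
a=cv2.imread('pics/top0.png'); cv2.imwrite('pics/top_c.png',cv2.resize(a[130:330,200:440],None,fx=3,fy=3,interpolation=cv2.INTER_CUBIC))
```

```text
(no output)
```

View pics/top_c.png

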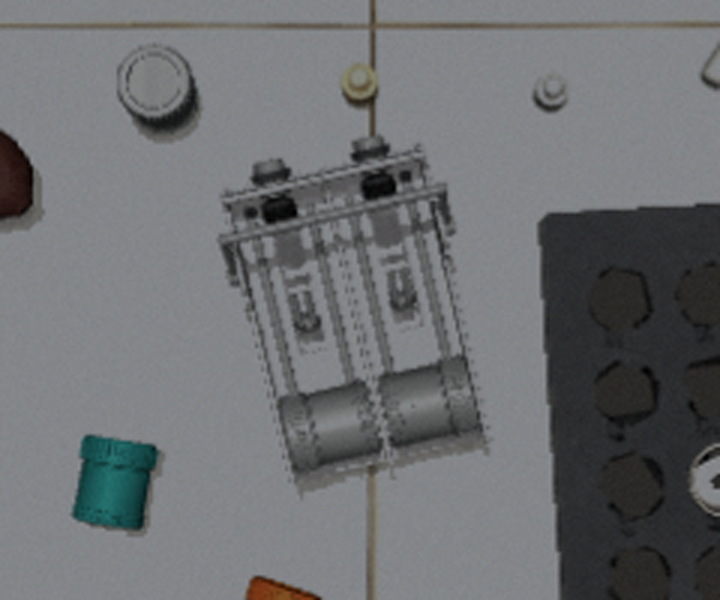

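View pics/side0.png

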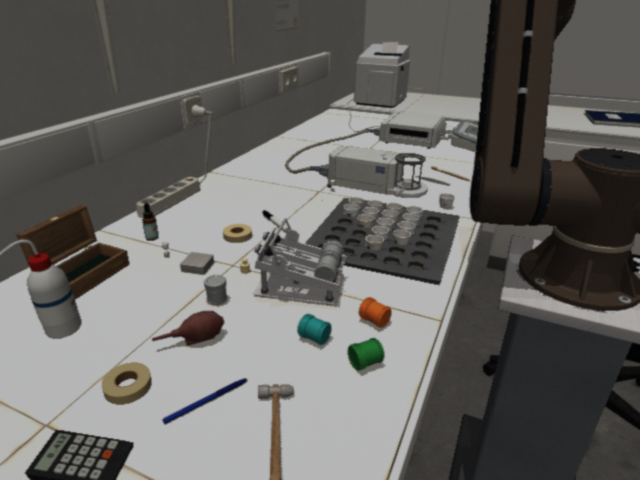

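The top crop shows two steel canisters at the near, low end of the rack, at about full px (310,272) left and (343,264) right, with the keeper leaning back at (310,202). The candidates were those two, the turquoise (239,287), the orange and green ones, and the upright spare (252,158). Only the two polished ones lie on the rack rods, and this crop confirms it. Next I fit the rack frame.

```bash
cat > fit.py <<'E'
from h import *
from scipy.optimize import least_squares
A=np.radians(12)
def frame(p): # p: x,y,z of mid-home, yaw -> R cols
    y=p[3]; ex=np.array([np.cos(y)*np.cos(A),np.sin(y)*np.cos(A),np.sin(A)]); ey=np.array([-np.sin(y),np.cos(y),0]); return np.c_[ex,ey,np.cross(ex,ey)]
def loc(p,P): return (P-np.array(p[:3]))@frame(p)
def glob(p,q): return np.array(q)@frame(p).T+np.array(p[:3])
def target(p,q,st=None):
    "print shift in tool units from the present TCP to rack point q (TCP) and yaw turn"
    st=st or read_state(); g=glob(p,q); Rt=rot(st['eef_rot']); d=Rt.T@(g-np.array(st['position']))/0.04
    yaw=np.arctan2(Rt[1,0],Rt[0,0]); print('goal',g.round(4),'rows shift',d.round(3),'turn z',-np.degrees(p[3]-yaw).round(2))
E
python3 - <<'E'
from fit import *
np.set_printoptions(precision=4,suppress=True)
C=[];B=[]
for n in ['top','side']:
    z=np.load(n+'0.npz'); get_image(n)
    for t in ['left_canister','right_canister','bail_bar']:
        for r in silhouettes(n,t)[:2]:
            m=r['mask']; v,u=np.nonzero(m); P=world(n,np.c_[u,v],z['d'][v,u]); P=P[z['d'][v,u]>0]
            print(n,t,round(r['p'],2),r['bbox'],len(P),np.median(P,0),np.ptp(P,axis=0))
        np.savez(f'seg_{n}_{t}.npz',P=P) if 0 else None
# own point clouds from depth
for n in ['top','side']:
    d=np.load(n+'0.npz')['d']; v,u=np.nonzero(d>0); P=world(n,np.c_[u,v],d[v,u])
    p0=[.585,.31,.092,np.radians(13)]
    for it in range(3):
        q=loc(p0,P)
        c=P[(np.abs(q[:,0]+95)<0) ] if 0 else P[(np.abs(q[:,0]+.095)<.016)&(np.abs(q[:,1])<.052)&(np.abs(q[:,1])>.006)&(q[:,2]>.006)&(q[:,2]<.032)]
        b=P[(np.abs(q[:,0]-.0306)<.012)&(np.abs(q[:,1])<.055)&(np.abs(q[:,2]-.0277)<.012)]
        def f(p):
            a=loc(p,c);e=loc(p,b)
            return np.r_[np.hypot(a[:,0]+.095,a[:,2])-.022,np.hypot(e[:,0]-.0306,e[:,2]-.0277)-.003]
        # y is unobservable here: fix it softly
        s=least_squares(lambda p:np.r_[f(p),(p[1]*np.cos(p[3])-p[0]*np.sin(p[3])-(p0[1]*np.cos(p0[3])-p0[0]*np.sin(p0[3])))],p0,loss='soft_l1',f_scale=.002); p0=s.x
    print(n,p0,len(c),len(b),np.median(np.abs(f(p0))))
    q=loc(p0,P); s=(np.abs(q[:,0]+.095)<.02)&(q[:,2]>.01)&(q[:,2]<.03)&(np.abs(q[:,1])<.07); y=np.sort(q[s,1]); print('can y',y[[0,5,-6,-1]])
    s=(np.abs(q[:,0]-.03)<.006)&(q[:,2]>.02)&(q[:,2]<.036)&(np.abs(q[:,1])<.09); y=np.sort(q[s,1]); print('bar y',y[[0,3,-4,-1]])
E
```

```text
top left_canister 0.86 [239.8, 291.0, 26.6, 30.0] 697 [0.4479 0.4406 0.0386] [0.0558 0.0522 0.0505]
top left_canister 0.77 [310.8, 272.1, 36.5, 25.1] 768 [0.481  0.3146 0.0879] [0.0508 0.0591 0.0589]
top right_canister 0.73 [340.6, 262.1, 31.1, 32.7] 796 [0.4939 0.258  0.0878] [0.0529 0.0571 0.0624]
top bail_bar 0.6 [311.6, 205.8, 74.8, 26.4] 249 [0.5924 0.312  0.1316] [0.0584 0.1208 0.1364]
side left_canister 0.97 [316.1, 328.4, 35.7, 30.9] 751 [0.4447 0.4543 0.0338] [0.0754 0.0917 0.0462]
side left_canister 0.89 [374.8, 312.4, 31.8, 32.7] 672 [0.3609 0.3582 0.033 ] [0.0585 0.0459 0.0448]
side right_canister 0.82 [334.6, 248.8, 22.6, 13.7] 278 [0.4901 0.2554 0.0888] [0.0749 0.1883 0.0904]
side right_canister 0.31 [325.6, 268.6, 24.9, 28.3] 549 [0.4751 0.3313 0.0828] [0.0728 0.0953 0.0535]
side bail_bar 0.21 [300.5, 257.2, 85.4, 78.3] 2838 [0.565  0.3108 0.07  ] [0.285  0.3368 0.1353]
top [0.5739 0.3166 0.0894 0.2411] 954 219 0.002018658278780401
can y [-0.0619 -0.0614  0.0445  0.0451]
bar y [-0.071  -0.0604  0.0423  0.0523]
side [0.575  0.3147 0.0898 0.2376] 454 70 0.001442153409695529
can y [-0.0617 -0.0594  0.0464  0.0478]Traceback (most recent call last):
  File "<stdin>", line 26, in <module>
IndexError: index 3 is out of bounds for axis 0 with size 1
```

```bash
cat >> fit.py <<'E'
P0=[.577,.308,.0895,.239]
E
python3 - <<'E'
from fit import *
st=read_state();Rt=rot(st['eef_rot'])
g=glob(P0,[-.16,.0285,0]); g[2]=.2
for w in [[.45,-.25,.215],g]: print(np.round(Rt.T@(np.array(w)-st['position'])/.04,2),w)
target(P0,[-.16,.0285,0])
E
```

```text
[ 8.49 -5.96 -0.01] [0.45, -0.25, 0.215]
[ 12.36 -19.14   0.36] [0.41819813 0.29864061 0.2       ]
goal [0.4182 0.2986 0.0562] rows shift [ 12.356 -19.143   3.959] turn z 5.95
```

```bash
python3 -m handwheel '{"rows": [[8.5,-6,0,0,0,3,1],[8.5,-6,0,0,0,6,1],[8.5,-6,0,0,0,6,1],[8.5,-6,0,0,0,6,1],[8.5,-6,0,0,0,6,1],[8.5,-6,0,0,0,6,1],[12.4,-19,0.4,0,0,6,1],[12.4,-19,0.4,0,0,6,1],[12.4,-19,0.4,0,0,6,1],[12.4,-19,0.4,0,0,6,1]]}' 10
python3 - <<'E'
from fit import *
target(P0,[-.16,.0285,.115])
E
```

```text
time: 2.55
position: [0.424, -0.0303, 0.2079]
eef_rot: [0.0, 0.993, 0.119, 0.0]
contact_force: [0.8, 0.1, 1.0]
finger_gap: 0.0022
grasp_force: 0.0
goal [0.395  0.293  0.1687] rows shift [ 1.198 -8.025  0.977] turn z -0.08
```

```bash
python3 -m handwheel '{"rows": [[1.2,-8,0.4,0,0,0,1],[1.2,-8,0.4,0,0,0,1],[1.2,-8,0.4,0,0,0,1],[1.2,-8,0.4,0,0,0,1],[1.2,-8,0.4,0,0,0,1],[1.2,-8,0.4,0,0,0,1],[1.2,-8,0.4,0,0,0,1]]}'
python3 - <<'E'
from fit import *
np.set_printoptions(precision=4,suppress=True)
st=read_state(); im,d=get_image('wrist'); save(im,'pics/w1.png')
v,u=np.nonzero(d>0); P=world('wrist',np.c_[u,v],d[v,u],st)
p=list(P0); q=loc(p,P)
print('far pts',len(P))
for it in range(3):
    q=loc(p,P)
    c=P[(np.abs(q[:,0]+.095)<.02)&(np.abs(q[:,1])<.052)&(np.abs(q[:,1])>.006)&(q[:,2]>.004)&(q[:,2]<.032)]
    b=P[(np.abs(q[:,0]-.0306)<.01)&(np.abs(q[:,1])<.055)&(np.abs(q[:,2]-.0277)<.01)]
    def f(p):
        a=loc(p,c);e=loc(p,b); return np.r_[np.hypot(a[:,0]+.095,a[:,2])-.022,np.hypot(e[:,0]-.0306,e[:,2]-.0277)-.003]
    l=lambda p:p[1]*np.cos(p[3])-p[0]*np.sin(p[3])
    p=least_squares(lambda x:np.r_[f(x),l(x)-l(P0)],p,loss='soft_l1',f_scale=.002).x
    print(p,len(c),len(b),np.median(np.abs(f(p))))
q=loc(p,P); s=(np.abs(q[:,0]+.095)<.02)&(q[:,2]>.012)&(q[:,2]<.03)&(np.abs(q[:,1])<.07); y=np.sort(q[s,1]); print('can y',y[[0,9,-10,-1]])
target(P0,[-.16,.0285,-.006]);target(p,[-.16,.0285,-.006])
E
```

```text
time: 3.42
position: [0.3951, 0.2903, 0.1915]
eef_rot: [0.0, 0.993, 0.12, -0.0]
contact_force: [-0.3, -0.7, 0.3]
finger_gap: 0.0003
grasp_force: 0.0
far pts 305995
[0.5786 0.3074 0.0891 0.2375] 6112 0 0.0008416527522971604
[0.5786 0.307  0.0891 0.2368] 6361 0 0.000861317077639881
[0.5786 0.3071 0.0892 0.237 ] 6318 0 0.0008594836545037805
can y [-0.0537 -0.0532  0.0532  0.0535]
goal [0.4194 0.2989 0.0504] rows shift [ 0.643 -0.087  3.53 ] turn z -0.04
goal [0.421  0.2983 0.05  ] rows shift [ 0.678 -0.063  3.539] turn z 0.08
```

View pics/w1.png

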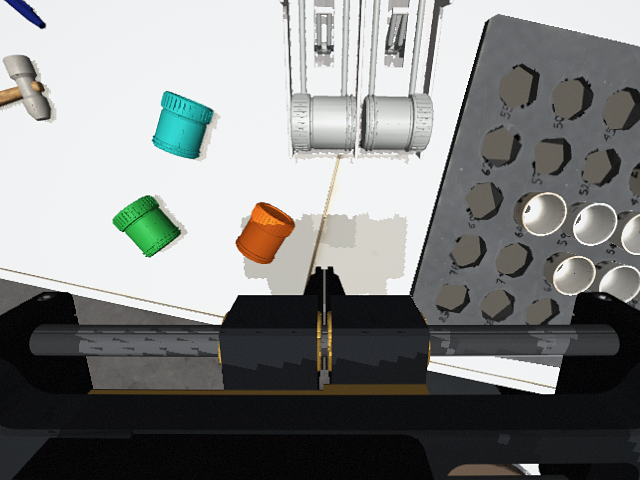

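The wrist picture shows both steel canisters side by side at the low end, left (325,122) and right (398,122). The orange, turquoise and green look-alikes lie off the rack, and the path down is clear. Descending behind the left canister.

```bash
sed -i 's/^P0=.*/P0=[.5786,.3071,.0892,.237]/' fit.py
python3 -m handwheel '{"rows": [[0.68,-0.06,1,0,0,0.1,1],[0.68,-0.06,2.4,0,0,0.1,1],[0.68,-0.06,3.4,0,0,0.1,1],[0.68,-0.06,3.54,0,0,0.1,1],[0.68,-0.06,3.54,0,0,0.1,1]]}'
python3 - <<'E'
from fit import *
st=read_state(); print(loc(P0,st['position']).round(4))
for x in [-.129,-.08,-.034,-.029]: target(P0,[x,.0285,-.006])
E
```

```text
time: 4.1
position: [0.4219, 0.2983, 0.051]
eef_rot: [-0.0, 0.993, 0.117, 0.0]
contact_force: [0.1, -0.1, 0.6]
finger_gap: 0.0008
grasp_force: 0.0
[-0.1589  0.0282 -0.0053]
goal [0.4505 0.3055 0.0565] rows shift [ 0.736 -0.009 -0.137] turn z -0.11
goal [0.4971 0.3167 0.0667] rows shift [ 1.934 -0.011 -0.391] turn z -0.11
goal [0.5408 0.3273 0.0763] rows shift [ 3.059 -0.013 -0.629] turn z -0.11
goal [0.5455 0.3284 0.0773] rows shift [ 3.182 -0.014 -0.655] turn z -0.11
```

```bash
python3 -m handwheel '{"rows": [[0.35,0,-0.06,0,0,0,1],[0.65,0,-0.12,0,0,0,1],[0.8,0,-0.15,0,0,0,1],[1.0,0,-0.19,0,0,0,1],[1.2,0,-0.23,0,0,0,1],[1.4,0,-0.28,0,0,0,1],[1.6,0,-0.32,0,0,0,1],[1.8,0,-0.36,0,0,0,1],[2.0,0,-0.4,0,0,0,1],[2.15,0,-0.43,0,0,0,1]]}'
python3 - <<'E'
from fit import *
st=read_state(); print(loc(P0,st['position']).round(4))
for x in [-.034,-.029]: target(P0,[x,.0285,-.006])
E
```

```text
time: 5.35
position: [0.5054, 0.3192, 0.0673]
eef_rot: [0.0, 0.993, 0.118, 0.0]
contact_force: [-3.8, -1.1, 2.8]
finger_gap: 0.0002
grasp_force: 1.9
[-0.0714  0.0289 -0.0072]
goal [0.5408 0.3273 0.0763] rows shift [ 0.909  0.01  -0.223] turn z -0.05
goal [0.5455 0.3284 0.0773] rows shift [ 1.031  0.01  -0.249] turn z -0.05
```

```bash
python3 -m handwheel '{"rows": [[0.15,0,-0.05,0,0,0,1],[0.3,0,-0.09,0,0,0,1],[0.45,0,-0.12,0,0,0,1],[0.6,0,-0.15,0,0,0,1],[0.75,0,-0.18,0,0,0,1],[0.85,0,-0.21,0,0,0,1],[0.95,0,-0.23,0,0,0,1],[1.03,0,-0.25,0,0,0,1],[1.03,0,-0.25,0,0,0,1]]}'
python3 - <<'E'
from fit import *
st=read_state(); print(loc(P0,st['position']).round(4))
im,d=get_image('wrist'); save(im,'pics/w2.png')
E
```

```text
time: 6.48
position: [0.5449, 0.3287, 0.0771]
eef_rot: [0.0, 0.993, 0.118, -0.0]
contact_force: [-2.6, -1.5, 0.3]
finger_gap: 0.0002
grasp_force: 1.6
[-0.0296  0.0289 -0.0061]
```

View pics/w2.png

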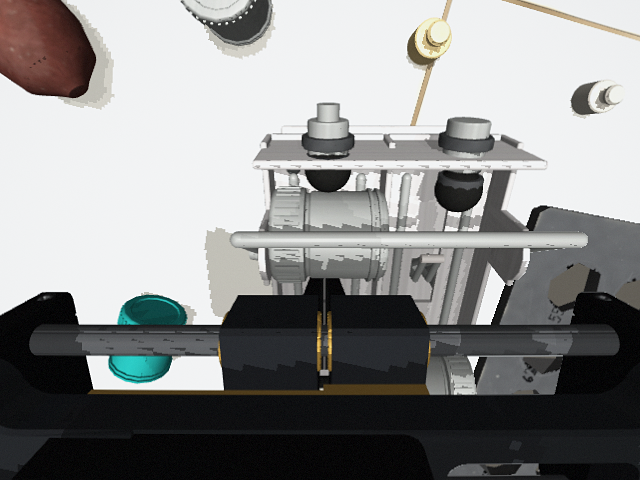

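The left canister (325,235) is against its buffer and the keeper is still back. I'll push 2 mm further, withdraw gently and check that it holds.

```bash
python3 -m handwheel '{"rows": [[0.05,0,-0.01,0,0,0,1],[0.05,0,-0.01,0,0,0,1],[-0.05,0,0,0,0,0,1],[-0.2,0,0.03,0,0,0,1],[-0.4,0,0.06,0,0,0,1],[-0.7,0,0.1,0,0,0,1]]}'
cat >> fit.py <<'E'
def canx(y0,cam='wrist',x0=0):
    st=read_state(); im,d=get_image(cam); v,u=np.nonzero(d>0); P=world(cam,np.c_[u,v],d[v,u],st); q=loc(P0,P)
    q=q[(np.abs(q[:,1]-y0)<.022)&(q[:,2]>.008)&(q[:,2]<.0245)&(np.abs(q[:,0]-x0)<.03)]
    r=least_squares(lambda c:np.hypot(q[:,0]-c[0],q[:,2]-c[1])-.022,[x0,0],loss='soft_l1',f_scale=.001)
    print('canister x,z',r.x.round(4),len(q)); return im
E
python3 - <<'E'
from fit import *
im=canx(.0285); save(im,'pics/w3.png')
st=read_state(); print(loc(P0,st['position']).round(4))
E
```

```text
time: 7.28
position: [0.5173, 0.3221, 0.0733]
eef_rot: [-0.0, 0.993, 0.118, 0.0]
contact_force: [1.3, -0.4, 1.0]
finger_gap: 0.0002
grasp_force: 0.0
canister x,z [0.     0.0001] 8296
[-0.0599  0.0289 -0.0038]
```

Run:
```python
from fit import *
for q in [[-.16,.0285,.02],[-.16,-.0285,.02],[-.155,-.0285,-.006]]: target(P0,q)
```

```text
goal [0.4157 0.2971 0.0755] rows shift [-2.571  0.012 -0.06 ] turn z -0.02
goal [0.4291 0.2417 0.0755] rows shift [-2.57   1.437 -0.06 ] turn z -0.02
goal [0.4391 0.2441 0.0511] rows shift [-2.312  1.437  0.55 ] turn z -0.02
```

```bash
python3 -m handwheel '{"rows": [[-1.3,0,-0.06,0,0,0,1],[-2.57,0,-0.06,0,0,0,1],[-2.57,0.7,-0.06,0,0,0,1],[-2.57,1.44,-0.06,0,0,0,1],[-2.5,1.44,0.25,0,0,0,1],[-2.35,1.44,0.55,0,0,0,1],[-2.35,1.44,0.55,0,0,0,1]]}'
python3 - <<'E'
from fit import *
st=read_state(); print(loc(P0,st['position']).round(4))
for x in [-.129,-.075,-.034,-.0285]: target(P0,[x,-.0285,-.006])
E
```

```text
time: 8.2
position: [0.4396, 0.2446, 0.0501]
eef_rot: [0.0, 0.993, 0.118, -0.001]
contact_force: [0.5, -0.3, -0.4]
finger_gap: 0.0008
grasp_force: 0.0
[-0.1547 -0.0281 -0.0071]
goal [0.4639 0.2501 0.0565] rows shift [ 0.621  0.01  -0.162] turn z -0.01
goal [0.5152 0.2625 0.0677] rows shift [ 1.941  0.01  -0.445] turn z -0.01
goal [0.5542 0.2719 0.0763] rows shift [ 2.943  0.01  -0.66 ] turn z -0.01
goal [0.5594 0.2731 0.0774] rows shift [ 3.078  0.01  -0.689] turn z -0.01
```

```bash
python3 -m handwheel '{"rows": [[0.3,0,-0.08,0,0,0,1],[0.55,0,-0.15,0,0,0,1],[0.7,0,-0.18,0,0,0,1],[0.9,0,-0.22,0,0,0,1],[1.1,0,-0.26,0,0,0,1],[1.3,0,-0.31,0,0,0,1],[1.5,0,-0.35,0,0,0,1],[1.7,0,-0.39,0,0,0,1],[1.9,0,-0.43,0,0,0,1],[2.05,0,-0.47,0,0,0,1]]}'
python3 - <<'E'
from fit import *
st=read_state(); print(loc(P0,st['position']).round(4))
for x in [-.034,-.027]: target(P0,[x,-.0285,-.006])
E
```

```text
time: 9.45
position: [0.5199, 0.2635, 0.0701]
eef_rot: [0.0, 0.993, 0.118, -0.0]
contact_force: [-4.9, -0.6, 2.4]
finger_gap: 0.0006
grasp_force: 1.9
[-0.0698 -0.0287 -0.0047]
goal [0.5542 0.2719 0.0763] rows shift [ 0.881 -0.004 -0.153] turn z -0.04
goal [0.5608 0.2735 0.0777] rows shift [ 1.053 -0.005 -0.19 ] turn z -0.04
```

```bash
python3 -m handwheel '{"rows": [[0.15,0,-0.03,0,0,0,1],[0.3,0,-0.06,0,0,0,1],[0.45,0,-0.09,0,0,0,1],[0.6,0,-0.11,0,0,0,1],[0.75,0,-0.13,0,0,0,1],[0.88,0,-0.16,0,0,0,1],[0.98,0,-0.18,0,0,0,1],[1.06,0,-0.19,0,0,0,1],[1.08,0,-0.19,0,0,0,1],[1.08,0,-0.19,0,0,0,1]]}'
python3 -m handwheel '{"rows": [[-0.05,0,0,0,0,0,1],[-0.15,0,0.02,0,0,0,1],[-0.3,0,0.04,0,0,0,1],[-0.5,0,0.07,0,0,0,1],[-0.8,0,0.1,0,0,0,1]]}'
python3 - <<'E'
from fit import *
canx(-.0285); im=canx(.0285); save(im,'pics/w4.png')
st=read_state(); print(loc(P0,st['position']).round(4))
z=lambda q,zz=None: None
for q in [[-.10,-.0285,.06],[-.10,0,.09],[.065,0,.09],[.058,0,.024]]: target(P0,q)
E
```

```text
time: 10.7
position: [0.5605, 0.2732, 0.0775]
eef_rot: [0.0, 0.993, 0.118, -0.001]
contact_force: [-8.0, -1.4, 3.4]
finger_gap: 0.0005
grasp_force: 4.2
time: 11.32
position: [0.53, 0.2659, 0.0737]
eef_rot: [-0.0, 0.993, 0.118, 0.0]
contact_force: [-0.4, 0.0, 0.5]
finger_gap: 0.0002
grasp_force: 0.0
canister x,z [-0.0001  0.0001] 8353
canister x,z [-0.0001  0.0001] 8602
[-0.0598 -0.0286 -0.0032]
goal [0.4781 0.2535 0.1271] rows shift [-1.312 -0.002 -1.336] turn z -0.03
goal [0.4653 0.2797 0.1564] rows shift [-1.469 -0.714 -2.069] turn z -0.03
goal [0.6222 0.3176 0.1907] rows shift [ 2.565 -0.716 -2.93 ] turn z -0.03
goal [0.6289 0.3192 0.1247] rows shift [ 2.739 -0.716 -1.28 ] turn z -0.03
```

View pics/w4.png

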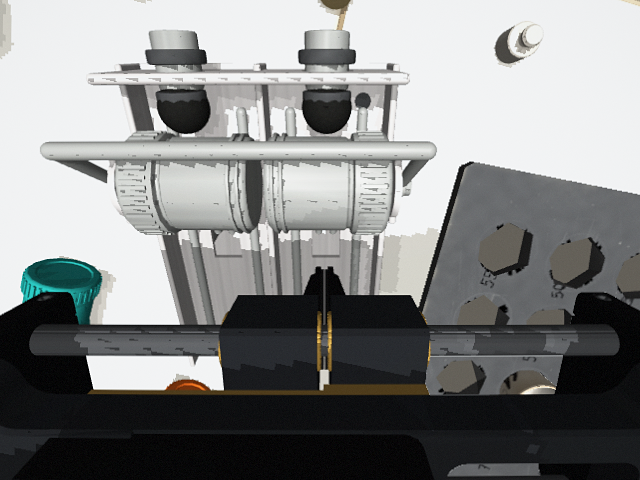

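The picture shows both canisters home (190,185) and (325,185) under the bail, which is still back. Now over the keeper to come from behind it.

```bash
cat >> fit.py <<'E'
def tgt2(h,z):
    st=read_state(); g=np.array([P0[0]+h*np.cos(P0[3]),P0[1]+h*np.sin(P0[3]),z]); print(h,z,(rot(st['eef_rot']).T@(g-st['position'])/.04).round(3))
E
python3 - <<'E'
from fit import *
for a in [(-.05,.2),(.055,.2),(.055,.1165)]: tgt2(*a)
E
```

```text
-0.05 0.2 [ 0.194 -0.715 -3.16 ]
0.055 0.2 [ 2.819 -0.716 -3.162]
0.055 0.1165 [ 2.82  -0.716 -1.074]
```

```bash
python3 -m handwheel '{"rows": [[-0.2,0,-1.4,0,0,0,1],[-0.2,-0.3,-2.8,0,0,0,1],[0,-0.72,-3.16,0,0,0,1],[1.4,-0.72,-3.16,0,0,0,1],[2.82,-0.72,-3.16,0,0,0,1],[2.82,-0.72,-3.16,0,0,0,1],[2.82,-0.72,-3.16,0,0,0,1]]}'
python3 - <<'E'
from fit import *
np.set_printoptions(precision=4,suppress=True)
for a in [(.055,.14),(.055,.1165)]: tgt2(*a)
# check bar and plate/knob geometry from the top camera
d=np.load('top0.npz')['d']; v,u=np.nonzero(d>0); q=loc(P0,world('top',np.c_[u,v],d[v,u]))
b=q[(np.abs(q[:,1])<.05)&(q[:,2]>.02)&(q[:,2]<.04)&(np.abs(q[:,0]-.03)<.015)]; print('bar top',np.median(b,0))
k=q[(np.abs(q[:,1])<.02)&(q[:,0]>.038)&(q[:,0]<.08)]; print('highest uphill of plate near y=0',np.percentile(k[:,2],[50,95,100]))
print(loc(P0,read_state()['position']))
E
```

```text
time: 12.3
position: [0.6327, 0.3202, 0.1996]
eef_rot: [0.0, 0.993, 0.118, -0.001]
contact_force: [0.3, -0.9, 0.7]
finger_gap: 0.0005
grasp_force: 0.0
0.055 0.14 [-0.015  0.001  1.489]
0.055 0.1165 [-0.014  0.001  2.076]
bar top [ 0.0228 -0.0014  0.038 ]
highest uphill of plate near y=0 [-0.1028  0.0117  0.0158]
[0.0774 0.     0.0964]
```

Run:
```python
from fit import *
np.set_printoptions(precision=1,suppress=True)
st=dict(read_state()); st['position']=np.array([.53,.2659,.0737]); st['eef_rot']=np.array([0,.99297,.1183,0])
for lean in [50,45,40,35]:
    a=np.radians(lean); b=[.04*np.sin(a),0,.002+.04*np.cos(a)]
    g=glob(P0,[b,[b[0],.06,b[2]],[b[0],-.06,b[2]]]); print(lean,project('wrist',g,st).ravel(),project('top',g).ravel())
print(project('wrist',glob(P0,[[.043,0,.011]]),st),project('top',glob(P0,[[.043,0,.011]])))
```

```text
50 [240.1 125.1  62.5 125.6 419.2 125.3] [309.8 196.  274.  204.6 345.6 187.5]
45 [239.2 133.9  59.8 134.3 420.2 134. ] [310.1 197.5 274.3 206.1 346.  189. ]
40 [238.5 143.3  57.7 143.7 421.  143.4] [310.5 199.1 274.6 207.7 346.5 190.6]
35 [238.1 153.3  56.2 153.7 421.5 153.5] [310.9 200.9 274.9 209.5 346.9 192.3]
[[246.3  81.5]] [[307.9 188.3]]
```

```bash
python3 -m handwheel '{"rows": [[0,0,1,0,0,0,1],[0,0,1.9,0,0,0,1],[0,0,2.08,0,0,0,1],[0,0,2.08,0,0,0,1]]}'
python3 - <<'E'
from fit import *
for a in [(.03,.1165),(0,.1165),(-.014,.1165),(-.02,.1165)]: tgt2(*a)
E
```

```text
time: 12.8
position: [0.6331, 0.3205, 0.1179]
eef_rot: [-0.0, 0.993, 0.118, 0.0]
contact_force: [1.0, 0.6, 0.6]
finger_gap: 0.0005
grasp_force: 0.0
0.03 0.1165 [-0.654  0.006  0.035]
0 0.1165 [-1.404  0.007  0.034]
-0.014 0.1165 [-1.754  0.007  0.034]
-0.02 0.1165 [-1.904  0.007  0.034]
```

```bash
python3 -m handwheel '{"rows": [[-0.3,0,0.02,0,0,0,1],[-0.6,0,0.02,0,0,0,1],[-0.8,0,0.02,0,0,0,1],[-0.95,0,0.02,0,0,0,1],[-1.1,0,0.02,0,0,0,1],[-1.25,0,0.02,0,0,0,1],[-1.4,0,0.02,0,0,0,1],[-1.55,0,0.02,0,0,0,1],[-1.7,0,0.02,0,0,0,1]]}'
python3 -m handwheel '{"rows": [[-0.1,0,0,0,0,0,1],[-0.2,0,0,0,0,0,1],[-0.2,0,0,0,0,0,1],[-0.2,0,0,0,0,0,1]]}'
python3 - <<'E'
from fit import *
im,d=get_image('side'); cv2.imwrite('pics/s5.png',cv2.resize(im[180:320,220:400,::-1],None,fx=4,fy=4))
E
```

```text
time: 13.92
position: [0.5667, 0.3044, 0.116]
eef_rot: [0.0, 0.993, 0.118, -0.0]
contact_force: [-0.3, 0.4, -0.9]
finger_gap: 0.0008
grasp_force: 0.0
time: 14.42
position: [0.5595, 0.3026, 0.1161]
eef_rot: [0.0, 0.993, 0.118, 0.0]
contact_force: [-0.8, -1.0, -0.4]
finger_gap: 0.0008
grasp_force: 0.0
```

View pics/s5.png

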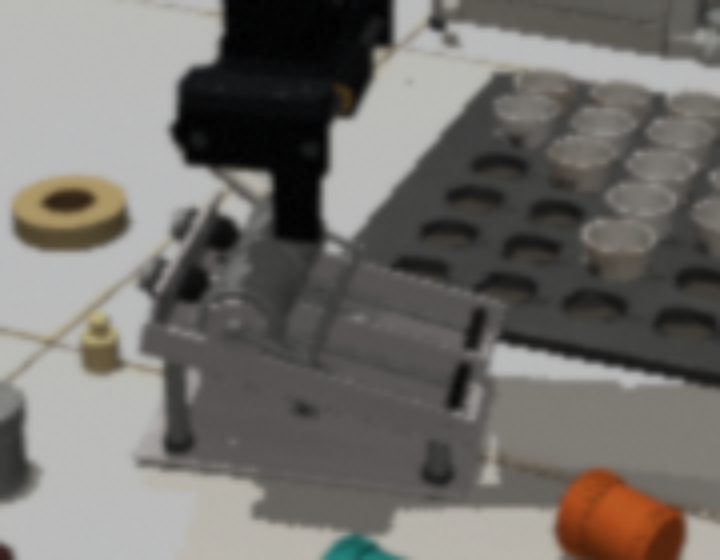

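The side crop shows the keeper swung down in front of the canisters, with its bar from about (320,350) to (355,245) in the crop. The finger is above the canisters and touching nothing. I'll withdraw upward and check.

```bash
python3 -m handwheel '{"rows": [[0,0,-0.6,0,0,0,1],[0,0,-1.6,0,0,0,1],[-1,0,-2.5,0,0,0,1],[-2.2,0,-2.5,0,0,0,1],[-2.7,0,-2.5,0,0,0,1],[-2.7,0,-2.5,0,0,0,1]]}'
python3 - <<'E'
from fit import *
np.set_printoptions(precision=1,suppress=True)
canx(.0285); canx(-.0285); st=read_state(); im,d=get_image('wrist')
save(im,'pics/w6.png')
for y in (0,.055,-.055): print('bar shut predicted',project('wrist',glob(P0,[[-.039,y,-.004]]),st))
for y in (.0285,-.0285): print('catch nose',project('wrist',glob(P0,[[-.017,y,-.015]]),st))
v,u=np.nonzero(d>0);q=loc(P0,world('wrist',np.c_[u,v],d[v,u],st)); b=q[(np.abs(q[:,1])<.05)&(q[:,2]>-.009)&(q[:,2]<.012)&(q[:,0]<-.025)&(q[:,0]>-.06)]; print('bar top mm',1e3*np.median(b,0),len(b))
E
```

```text
time: 15.22
position: [0.4538, 0.2773, 0.2167]
eef_rot: [-0.0, 0.993, 0.118, 0.0]
contact_force: [1.2, -0.1, 0.7]
finger_gap: 0.0002
grasp_force: 0.0
canister x,z [-0.  0.] 3404
canister x,z [-0. -0.] 3440
bar shut predicted [[324.9 123.5]]
bar shut predicted [[260.7 123.5]]
bar shut predicted [[389.1 123.5]]
catch nose [[291.6  94.7]]
catch nose [[358.2  94.7]]
bar top mm [-38.7  -0.1  -0.4] 888
```

View pics/w6.png

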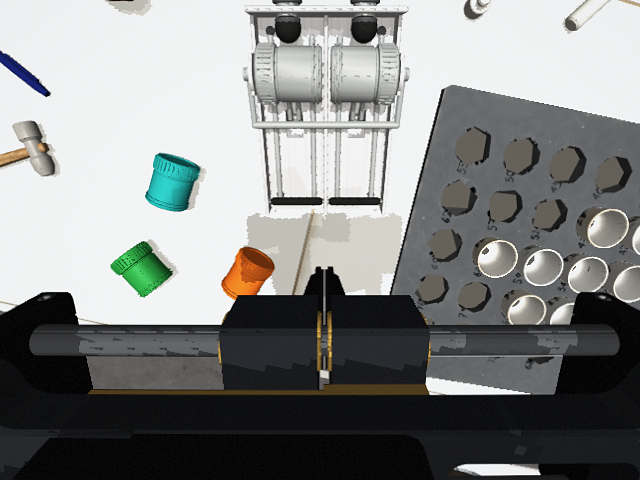

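The picture shows both canisters home at (287,75) and (365,75), with the shut bar across at row 124, within about 1 px of the predicted 123.5. The robot is clear, so I'm handing in.

```bash
python3 -c "
from bench import *
print(sign_off())"
```

```text
the job is handed in; nothing more can be done
None
```

The job is handed in at about 15 s of the 54 s allowed: both canisters measured within 0.1 mm of home and stayed there when the finger withdrew, the keeper is shut in front of them, and the robot is clear of everything; sign-off returned no verdict.

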